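# Scan a circuit board, close the board tester, pin it and hold it pressed shut

### The job

Take the yellow scanner out of its holster, hold it pointing straight down about 8 cm above the barcode label on the board in the tester, steady for a full second, and stand it back in its holster. Then lower the tester's hinged clear plate gently onto the board, and push the red-headed pin down through the hole in the plate's front bar into the hole in the base below it. Press the pin down until the plate is fully shut against its springs and finish like that, still holding the pin and pressing; leave everything else on the bench where it is.

Things in the scene. Friction and masses are not known exactly. Their poses are not given: they have to be found in the camera images.
- jig: The board tester, fixed to the bench: 204 x 170 mm black box with aluminium front block and rails 60 mm high. Origin: centre of its underside; +z up, +x from the front block (robot's side) to the hinge at the back. A green board lies in it on a sprung carrier, top 56 mm above the bench, which sinks 6 mm (about 24 N) when the plate is shut.
- plate (a joint): Hinge angle of the clear plate: 0 fully shut, 1.57 upright; starts at 1.3 to 1.55. A stiff hinge: it stays where left and takes up to 4 N at its free end to swing. Lowered, its pushers meet the sprung board at about 0.075 rad; let go it rests there or a little lower (0.055 to 0.075). From there it takes up to about 12 N at its hole to shut it fully.
- hinge (a point): Point on the plate's hinge axis (mid-thickness of the plate), middle of its width, 88 mm behind the tester's origin, 68 mm above the bench. The axis is its y; x and z are the tester's. At angle a the plate runs from here along (-cos a, 0, sin a); its outer (upper) face lies 6 mm off, on the side (sin a, 0, cos a).
- plate_hole (a point): Centre of the mouth of the plate's 13 mm hole, on its outer face, 165 mm from the hinge axis; moves with the plate, z its outward normal. The hole passes through 12 mm. The plate is 150 mm wide, 12 mm thick, reaches 184 mm from the hinge (front bar aluminium from 146 mm on) and has two lift tabs 14 mm further, 50 mm either side of the middle.
- base_hole (a point): Centre of the mouth of the 12.5 mm hole in the tester's front block, 60 mm above the bench, going down right through; it lies under the plate's hole when the plate is lowered (the plate's underside is then 2 mm above it if fully shut).
- label (a point): Centre of the white barcode label on the front left part of the board, 18 mm (x) by 32 mm (y), facing up, 57 mm above the bench.
- scanner: Stick barcode scanner, 168 mm tall, 0.11 to 0.22 kg, standing nose-down in its holster: black round head 40 mm across and 48 mm tall, its lowest 14 mm tapering to 24 mm, then a yellow handle 28 x 24 mm (x by y) from 48 to 166 mm above the nose. Origin: centre of the window at the nose; the beam leaves along -z, +z runs up the handle.
- holster: Fixed scanner holster: black foot 110 x 100 x 6 mm with a square grey cup open to the top, inside 48 x 48 mm, rim 54 mm above the bench. Origin: centre of its underside; the scanner's nose stands on the cup's floor, 6 mm above the origin.
- pin: Steel pin with red head, 80 mm tall, 0.06 to 0.13 kg: shank 10 mm thick whose lowest 10 mm taper to 3 mm, flange 36 mm wide from 44 to 50 mm above the tip, above it a red round knob 20 mm thick and 30 mm tall. Origin at the tip; z up to the knob. Pushed home with the plate shut, the flange lies on the plate and the tip is 30 mm deep in the base.
- pin_rest: Fixed blue block 60 x 90 x 50 mm with two 13 mm holes; the pin hangs by its flange in the hole at its centre, tip 6 mm above the bench. The other hole (30 mm to +y) is empty. Origin: centre of its underside.
- spool: Bystander, leave alone: solder spool, white rims, 52 mm wide, 44 mm tall, standing.
- screwdriver: Bystander, leave alone: blue-handled screwdriver, 160 mm long, lying; origin under its middle.
- spare_board: Bystander, leave alone: spare green circuit board, 90 x 170 x 6 mm, lying.
- multimeter: Bystander, leave alone: yellow multimeter, 170 x 80 x 40 mm, lying on its back.
- tip_cleaner: Bystander, leave alone: round black tin with brass wool, 80 mm wide, 54 mm tall.
- flux_bottle: Bystander, leave alone: white bottle with red cap, 44 mm wide, 100 mm tall.
- pen_cup: Bystander, leave alone: dark steel cup of pens, 76 mm wide, cup 90 mm tall, pens to 150 mm.
Mind the look-alikes: they are no part of the job. Leave any pink look-alike of the scanner alone.

How it is judged:
By the outcome, as a careful person would: the job done as asked, in the order asked, and still so for the second after the job is handed in, while the arm keeps its last pose, push and grip.
It also fails if it takes over 72 s, if anything falls off the work surface, if the arm or the gripper's body presses on something with over 40 N, if the wrist force passes 120 N, or if a joint passes its speed limit or range.

### The arm

A 7-joint arm with a two-finger parallel gripper is mounted at the origin on the work surface. World frame = base frame: x ahead of the robot, y to its left, z up, the work surface at z = 0. Lengths are in m, angles in rad, forces in N, time in s.
With the tool pointing down it reaches from about 0.4 to 0.875 m from the base axis. Payload 6.5 kg.
Tool frame: the origin (TCP) lies on the centre line of the jaws, within the pads' length; the fingertips stand 25 mm ahead of it and the grasp point (between the pads) lies 6 mm ahead of it; z points along the fingers, y is the direction in which the jaws open and shut (so a half turn about z gives the same grasp; the last joint's range is limited). The gripper opens to 85 mm and grips with 20 to 120 N. Pads are 22 mm wide; open, the fingers measure 114 mm over their backs; the gripper's body (76 mm by 85 mm) begins 54 mm behind the grasp point. The pads swing forward as they close: fully open they stand 13 mm farther back than shut.
Start: joints at [-1.257, 0.536, -0.004, 1.538, 0.003, 1.067, -0.071], TCP at [0.241, 0.604, 0.256] pointing down, gripper open.
Joint ranges: [-2.7, 2.7], [-0.37, 2.16], [-1.27, 1.26], [0.24, 2.4], [-1.31, 4.45], [0.19, 1.91], [-2.76, 2.76]. Speed limits (rad/s): [2.39, 2.39, 3.14, 3.14, 3.14, 3.14, 3.14].

### API

Orientations are given as a unit quaternion [w, x, y, z].
In Python, from plant import ctrl gives the robot as it stands.
- The arm moves only by the shell command python3 -m handwheel 'ROWS' [OPENING] [FORCE]. ROWS is JSON, a list of rows, each a list of 4 numbers: the shift along the tool's x, y, z in units of 300 mm (1.0 is 300 mm), then the turn about the tool's z in units of 30 degrees (1.0 is 30 degrees). A call has 1 to 20 rows; each row is the pose to reach, as a shift and turn from the pose measured when the call began, along the tool's axes at that moment; what a row does not reach only later rows make up. A row lasts 1/10 s, in which the tool goes at most 50 mm and 8.59 degrees, less where a joint would pass 70% of its speed; a pose out of reach is approached as far as the arm can. A call with a number of a shift or a turn outside -1 to 1 is refused whole. A call with a gripper value outside its range is refused whole. OPENING is the finger opening in mm, from 0 to 85.4, set as the call begins (- or left out, the last holds). The fingers move at their own pace and stop on an object; FORCE is the grip in N (left out, the last holds). Time passes only in rows, so rows that repeat a pose let the fingers close. It gives the time, the measured TCP pose, the force and the opening at its end, in the units of the state.
- ctrl.get_obs(): the state, without advancing time (a new reading comes with each control period).
- ctrl.capture(name): name is "side" or "top"; returns (picture, depth): 480x640x3 uint8, red, green, blue; 480x640 float32, m along the optical axis (not along the pixel's ray), 0 where there is no reading.
- ctrl.get_calibration(name): a dict with "fx", "fy", "cx", "cy" (pixels), "dist" ([k1, k2, p1, p2, k3] as OpenCV has them; the pictures are not rectified), "R" (3x3) and "t" (3): a world point X has camera coordinates R X + t. Camera axes: x right, y down, z forward; pixel columns grow to the right and rows downward; lengths in m; the calibration is good to about 2 mm. A picture is of the moment at which its call begins. get_calibration takes no time and is no camera call.
- ctrl.close_job(): hands the job in, once; it reports no verdict.
The state is a dict: "time": time; "qpos": joint angles; "dq": joint speeds; "effort": joint torques, N m; "ee_pos": TCP position; "ee_rot": TCP orientation; "ft_force": force on the tool from outside, world axes, zero at the start; "wrist_torque": the same for the moment, N m; "gripper_width": finger opening in m.
Only numpy, scipy, OpenCV 4.12 (cv2) and the standard library are available. Lean on these libraries where they do the work, as an engineer would, in place of code of your own. Each camera call takes 0.05 s, during which the arm holds its last target. There are 200 camera calls.

## Working session

There is one attempt and no reset: what is moved stays moved. The work goes in short steps, Python scripts to look and compute and a shell command to move; the robot and the scene stay as the last step left them, time stands still between calls to the robot, and variables do not carry over. Pictures are saved under pics/ and viewed, about 8 in all and at most 12, crops included, and the job is handed in when it is done.

```bash
ls; mkdir -p pics
cat > h.py <<'E'
import numpy as np, cv2, json
from plant import ctrl
def cap(n,save=None):
    im,d=ctrl.capture(n)
    np.savez(f'{n}.npz',im=im,d=d)
    if save: cv2.imwrite(f'pics/{save}.png',im[:,:,::-1])
    return im,d
def load(n):
    z=np.load(f'{n}.npz'); return z['im'],z['d']
def cal(n):
    c=ctrl.get_calibration(n)
    K=np.array([[c['fx'],0,c['cx']],[0,c['fy'],c['cy']],[0,0,1]]);return K,np.array(c['dist']),np.array(c['R']),np.array(c['t'])
def ray(n,uv):
    K,D,R,t=cal(n)
    p=cv2.undistortPoints(np.array(uv,float).reshape(-1,1,2),K,D)[:,0]
    d=np.c_[p,np.ones(len(p))]@R
    return -R.T@t,d
def onz(n,uv,z):
    o,d=ray(n,uv); return o+d*((z-o[2])/d[:,2])[:,None]
def pts(n,uv,depth):   # 3D from depth
    o,d=ray(n,uv); return o+d*np.asarray(depth)[:,None]
def proj(n,X):
    K,D,R,t=cal(n); return cv2.projectPoints(np.array(X,float).reshape(-1,1,3),cv2.Rodrigues(R)[0],t,K,D)[0][:,0]
def rot():
    w,x,y,z=ctrl.get_obs()['ee_rot']
    from scipy.spatial.transform import Rotation as Ro
    return Ro.from_quat([x,y,z,w]).as_matrix()
def go(target):  # units for shift to world target
    o=ctrl.get_obs(); v=rot().T@(np.array(target)-o['ee_pos']); return np.round(v/0.3,4)
E
python3 - <<'E'
from h import *
np.set_printoptions(precision=4,suppress=True)
for n in('side','top'):
    cap(n,n+'0'); K,D,R,t=cal(n); print(n,K[0,0],-R.T@t,R[2])
o=ctrl.get_obs();print(o);print(rot())
E
```

```text
pics
side 451.49837524971804 [ 0.3552 -0.9249  0.7881] [ 0.1742  0.7949 -0.5812]
top 560.3493141016942 [0.2639 0.0284 1.3376] [ 0.2256 -0.0143 -0.9741]
{'time': 0.1, 'qpos': array([-1.2572,  0.5371, -0.0044,  1.5387,  0.0026,  1.0673, -0.0712]), 'dq': array([ 0.0006, -0.0011,  0.0002, -0.003 , -0.0015,  0.0005, -0.0002]), 'effort': array([  0.0019, -58.4565,   1.0512, -25.9777,   0.0125,   0.0046,
        -0.    ]), 'ee_pos': array([0.2408, 0.6032, 0.2555]), 'ee_rot': array([-0.0001,  0.1887,  0.982 , -0.0008]), 'ft_force': array([0.1536, 0.4985, 0.0838]), 'wrist_torque': array([-0.0172,  0.0353, -0.0129]), 'gripper_width': 0.08558604771050066}
[[-0.9288  0.3707 -0.0005]
 [ 0.3707  0.9287 -0.0015]
 [-0.0001 -0.0015 -1.    ]]
```

View pics/top0.png

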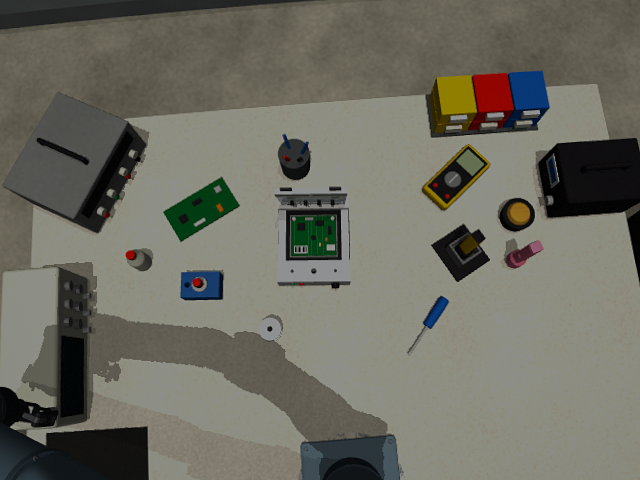

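View pics/side0.png

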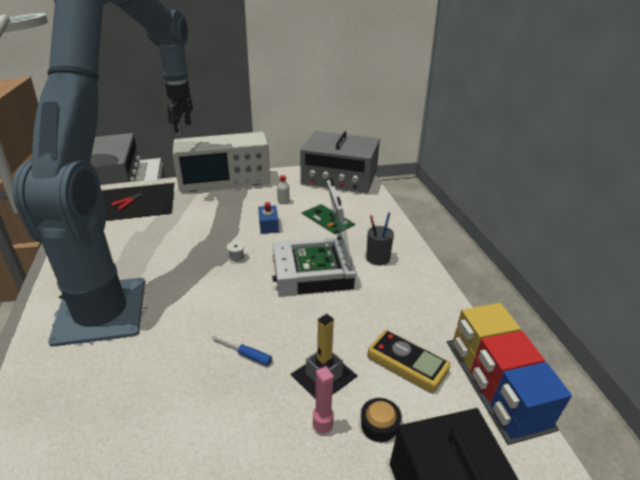

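Candidates for the scanner: yellow stick in the holster, top (467,245) / side (325,340); pink look-alike, top (523,253) / side (323,400); and the yellow multimeter, top (456,177). The holstered yellow stick fits the description. The tester is at top (313,245), and the pin is at (198,283) in the blue block. I'll check all three in one close montage.

Run:
```python
from h import *
np.set_printoptions(precision=4,suppress=True)
im,d=load('top')
def crop(u,v,w=96,hh=96,s=4): return cv2.resize(im[v-hh//2:v+hh//2,u-w//2:u+w//2],None,fx=s,fy=s,interpolation=cv2.INTER_CUBIC)
A=crop(466,250,90,90);B=crop(313,240,90,120,4);C=crop(202,285,60,60,4)
H=480;pad=lambda x:cv2.copyMakeBorder(x,0,H-x.shape[0],0,0,cv2.BORDER_CONSTANT)
m=np.hstack([pad(A)[:,:],pad(B)]);print(m.shape)
cv2.imwrite('pics/m1.png',m[:,:,::-1])
hsv=cv2.cvtColor(im,cv2.COLOR_RGB2HSV)
def comp(mask,box):
    x0,y0,x1,y1=box; k=np.zeros_like(mask);k[y0:y1,x0:x1]=mask[y0:y1,x0:x1]
    n,l,s,c=cv2.connectedComponentsWithStats(k.astype(np.uint8)); i=1+s[1:,4].argmax(); return l==i,s[i],c[i]
def P(mask):
    v,u=np.nonzero(mask); return pts('top',np.c_[u,v],d[v,u])
# pin rest
for name,mask,box in [('blue',(hsv[...,0]>100)&(hsv[...,0]<125)&(hsv[...,1]>140),(170,260,235,310)),('red',((hsv[...,0]<8)|(hsv[...,0]>172))&(hsv[...,1]>140),(180,265,220,300)),
 ('yellow',(hsv[...,0]>18)&(hsv[...,0]<35)&(hsv[...,1]>120),(440,225,490,270)),('foot',(hsv[...,2]<60),(425,220,495,285))]:
    m,s,c=comp(mask,box); X=P(m);r=cv2.minAreaRect(np.argwhere(m)[:,::-1].astype(np.float32)); 
    print(name,s,c,'z pct',np.percentile(X[:,2],[5,50,95]),'med',np.median(X,0),r)
    if name=='blue':
        T=X[abs(X[:,2]-.05)<.006]; print(len(T),cv2.minAreaRect((T[:,:2]*1000).astype(np.float32)))
    if name=='red':
        T=X[X[:,2]>.075]; print(len(T),T.mean(0), onz('top',[c],.086))
    if name=='yellow':
        for lo in np.arange(.05,.18,.02):
            T=X[(X[:,2]>lo)&(X[:,2]<lo+.02)]; print(lo,len(T),T.mean(0) if len(T) else '')
    if name=='foot':
        T=X[abs(X[:,2]-.006)<.006]; print(len(T),cv2.minAreaRect((T[:,:2]*1000).astype(np.float32)))
# jig top faces: points with z~0.06
v,u=np.nonzero(np.ones_like(d)); X=pts('top',np.c_[u,v],d[v,u]);k=(u>265)&(u<360)&(v>175)&(v<300)
T=X[k&(abs(X[:,2]-.06)<.004)];print('jig',len(T),cv2.minAreaRect((T[:,:2]*1000).astype(np.float32)))
T=X[k&(X[:,2]>.1)];print('plate',len(T),T.mean(0),T.min(0),T.max(0))
k=(u>425)&(u<495)&(v>220)&(v<285)&(abs(X[:,2]-.054)<.004);print('cup',k.sum(),cv2.minAreaRect((X[k,:2]*1000).astype(np.float32)))
```

```text
(480, 720, 3)
blue [181 272  42  28 932] [201.7897 285.6856] z pct [0.0153 0.0488 0.0534] med [0.478  0.3055 0.0488] ((201.5, 285.5), (27.0, 41.0), 90.0)
734 ((482.8063659667969, 315.5169982910156), (90.1676254272461, 59.67715072631836), 86.30854797363281)
red [193 278  10  10  72] [197.125  282.4444] z pct [0.0705 0.085  0.0888] med [0.4817 0.3126 0.085 ] ((197.25001525878906, 282.7500305175781), (9.899494171142578, 7.77817440032959), 45.0)
63 [0.4824 0.3134 0.0849] [[0.4812 0.3123 0.086 ]]
yellow [459 234  24  21 234] [468.6709 244.4701] z pct [0.0624 0.1188 0.1695] med [ 0.5108 -0.3017  0.1188] ((470.00006103515625, 243.50003051757812), (13.435027122497559, 21.920310974121094), 45.0)
0.05 25 [ 0.511  -0.3068  0.0627]
0.07 35 [ 0.5111 -0.3031  0.0802]
0.09000000000000001 38 [ 0.5125 -0.3034  0.0998]
0.11000000000000001 38 [ 0.5112 -0.3031  0.1203]
0.13 39 [ 0.5127 -0.3018  0.1401]
0.15000000000000002 46 [ 0.5123 -0.3028  0.1604]
0.17000000000000004 11 [ 0.5129 -0.3029  0.172 ]
foot [ 431  224   59   58 1732] [460.8285 251.7275] z pct [0.0015 0.0076 0.1719] med [ 0.5105 -0.3014  0.0076] ((463.6538391113281, 250.23074340820312), (44.93071365356445, 48.5362663269043), 56.3099365234375)
1075 ((517.6476440429688, -311.935791015625), (108.82276153564453, 99.59396362304688), 27.995906829833984)
jig 3231 ((568.82763671875, 42.949134826660156), (169.36138916015625, 205.50787353515625), 86.42549896240234)
plate 1133 [0.6109 0.0389 0.2608] [ 0.2639 -0.0366  0.1001] [0.651  0.1138 1.3376]
cup 170 ((518.8387451171875, -310.8327941894531), (56.019012451171875, 57.02855682373047), 28.311290740966797)
```

View pics/m1.png

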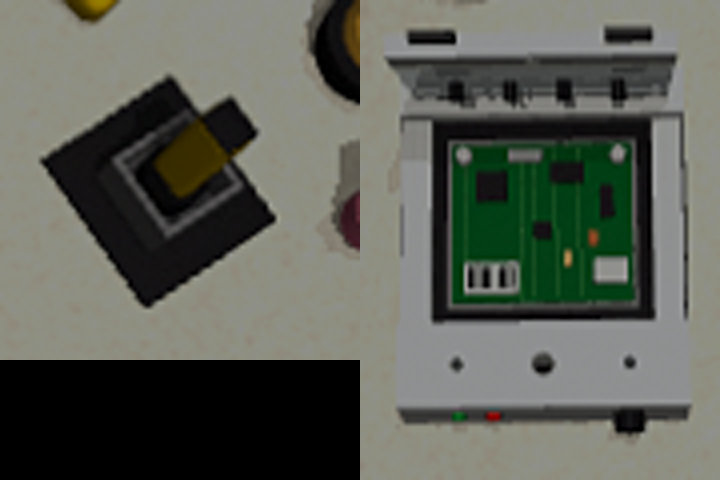

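Run:
```python
from h import *
np.set_printoptions(precision=4,suppress=True)
im,d=load('top')
v,u=np.nonzero(d>0); X=pts('top',np.c_[u,v],d[v,u])
k=(u>440)&(u<500)&(v>220)&(v<270)
for lo in(.164,.168,.170):
    T=X[k&(X[:,2]>lo)&(X[:,2]<.185)];print('scanner top',len(T),T.mean(0),cv2.minAreaRect((T[:,:2]*1000).astype(np.float32)))
k=(u>498)&(u<550)&(v>235)&(v<275)&(X[:,2]>.01)
for lo in(.01,.05,.1,.15):
    T=X[k&(X[:,2]>lo)&(X[:,2]<lo+.04)];print('pink',lo,len(T),T.mean(0) if len(T) else '')
print('basehole',onz('top',[(313.75,270.75)],.06),'label',onz('top',[(300.75,249.25)],.057))
k=(u>265)&(u<360)&(v>180)&(v<215)&(X[:,2]>.075)&(X[:,2]<.3)
T=X[k];c,s=np.cos(np.radians(-3.6)),np.sin(np.radians(-3.6))
L=(T[:,:2]-[.5688,.0429])@np.array([[c,-s],[s,c]])
for lo in np.arange(.08,.26,.02):
    q=(T[:,2]>lo)&(T[:,2]<lo+.02); print(round(lo,2),q.sum(), L[q].min(0) if q.sum() else '',L[q].max(0) if q.sum() else '')
print(go([.42,.32,.33]))
```

```text
scanner top 140 [ 0.5177 -0.3098  0.1725] ((518.1495971679688, -310.5644836425781), (26.745471954345703, 26.03423500061035), 32.79225540161133)
scanner top 129 [ 0.5181 -0.3103  0.173 ] ((518.1495971679688, -310.5644836425781), (26.745471954345703, 26.03423500061035), 32.79225540161133)
scanner top 115 [ 0.5179 -0.3101  0.1735] ((517.974609375, -309.943115234375), (25.471969604492188, 24.637697219848633), 29.444168090820312)
pink 0.01 114 [ 0.481  -0.4244  0.0363]
pink 0.05 112 [ 0.4819 -0.4278  0.0636]
pink 0.1 80 [ 0.482  -0.4246  0.1206]
pink 0.15 163 [ 0.4852 -0.4334  0.1657]
basehole [[0.4915 0.0471 0.06  ]] label [[0.5453 0.0736 0.057 ]]
0.08 49 [ 0.0774 -0.0739] [0.081  0.0735]
0.1 54 [ 0.0727 -0.0734] [0.0777 0.0742]
0.12 59 [ 0.0583 -0.075 ] [0.0739 0.0747]
0.14 143 [ 0.0555 -0.0743] [0.0701 0.0736]
0.16 73 [ 0.0617 -0.0738] [0.066  0.0739]
0.18 93 [ 0.0579 -0.0749] [0.0626 0.0749]
0.2 88 [ 0.0546 -0.0743] [0.0588 0.0735]
0.22 88 [ 0.051  -0.0736] [0.0566 0.0737]
0.24 415 [ 0.0484 -0.0754] [0.0622 0.0741]
[-0.9047 -0.6557 -0.2472]
```

```bash
python3 -m handwheel '[[-0.9,-0.66,-0.25,1.3],[-0.9,-0.66,-0.25,1.3],[-0.9,-0.66,-0.25,1.3],[-0.9,-0.66,-0.25,1.3],[-0.9,-0.66,-0.25,1.3],[-0.9,-0.66,-0.25,1.3],[-0.9,-0.66,-0.25,1.3],[-0.9,-0.66,-0.25,1.3],[-0.9,-0.66,-0.25,1.3]]' 85 20 2>&1|tail -5; sleep 0
python3 - <<'E'
from h import *
print(rot(),go([.47,.03,.33]),go([.518,-.310,.25]))
o=ctrl.get_obs();print(o['qpos'],o['ft_force'])
E
```

```text
refused, turn out of range in row 1
[[-9.28750543e-01  3.70705033e-01 -4.55290695e-04]
 [ 3.70705292e-01  9.28749377e-01 -1.47664530e-03]
 [-1.24548894e-04 -1.54021379e-03 -9.99998806e-01]] [-1.4179 -1.4917 -0.2458] [-1.9866 -2.4845  0.0224]
[-1.25720599  0.53709207 -0.00441947  1.53874683  0.00260043  1.06730463
 -0.07123346] [0.1535964  0.49853876 0.0837659 ]
```

```bash
python3 -m handwheel '[[-0.9,-0.66,-0.25,0.7],[-0.9,-0.66,-0.25,0.7],[-0.9,-0.66,-0.25,0.7],[-0.9,-0.66,-0.25,0.7],[-0.9,-0.66,-0.25,0.7],[-0.9,-0.66,-0.25,0.7],[-0.9,-0.66,-0.25,0.7],[-0.9,-0.66,-0.25,0.7],[-0.9,-0.66,-0.25,0.7]]' 85 20 2>&1|tail -5
cat > st.py <<'E'
from h import *
import sys
np.set_printoptions(precision=4,suppress=True)
o=ctrl.get_obs();R=rot()
print('t',o['time'],'p',o['ee_pos'],'yaw_y',np.degrees(np.arctan2(R[1,1],R[0,1])),'z',R[:,2],'q',o['qpos'],'F',o['ft_force'],'w',o['gripper_width'])
a=list(map(float,sys.argv[1:]))
for i in range(0,len(a),3): print(a[i:i+3],go(a[i:i+3]))
E
python3 st.py .47 .03 .33 .518 -.31 .25
```

```text
time: 1.0
ee_pos: [0.4186, 0.3185, 0.3309]
ee_rot: [-0.0, 0.366, 0.931, -0.001]
ft_force: [-0.2, 0.1, -0.2]
gripper_width: 0.0849
t 1.0 p [0.4186 0.3185 0.3309] yaw_y 47.100610944482156 z [-0.0006 -0.0012 -1.    ] q [-0.8925  0.2464  0.1879  1.787  -0.0502  1.1141  0.1341] F [-0.2066  0.1302 -0.1736] w 0.08492753797927097
[0.47, 0.03, 0.33] [-0.7803 -0.5878  0.004 ]
[0.518, -0.31, 0.25] [-1.6689 -1.3088  0.272 ]
```

```bash
python3 -m handwheel '[[-0.78,-0.59,0,0.6],[-0.78,-0.59,0,0.6],[-0.78,-0.59,0,0.6],[-0.78,-0.59,0,0.6],[-0.78,-0.59,0,0.6],[-0.78,-0.59,0,0.6],[-0.78,-0.59,0,0.6],[-0.78,-0.59,0,0.6]]' >/dev/null;python3 st.py .518 -.31 .25 .518 -.31 .20 .51 -.23 .26
```

```text
t 1.8 p [0.4694 0.0305 0.3308] yaw_y 29.121218382528056 z [-0.0014 -0.0009 -1.    ] q [-0.5496  0.1431  0.4345  1.9261 -0.067   1.088   0.4205] F [-0.4329  0.7724 -0.2252] w 0.08472125509129569
[0.518, -0.31, 0.25] [-1.0705 -0.4104  0.2701]
[0.518, -0.31, 0.2] [-1.0705 -0.4101  0.4368]
[0.51, -0.23, 0.26] [-0.8246 -0.3039  0.2366]
```

```bash
python3 -m handwheel '[[-0.82,-0.3,0.2,0],[-0.82,-0.3,0.2,0],[-0.82,-0.3,0.2,0],[-0.82,-0.3,0.2,0],[-0.82,-0.3,0.2,0],[-0.82,-0.3,0.2,0],[-0.82,-0.3,0.2,0]]' >/dev/null;python3 st.py .518 -.31 .22 .518 -.31 .136
```

```text
t 2.5 p [ 0.5106 -0.2285  0.2695] yaw_y 29.067817212427816 z [-0.0036 -0.0012 -1.    ] q [-0.0865  0.4061  0.5559  1.7924 -0.2448  1.0156  1.071 ] F [-0.0436  0.2249  0.0596] w 0.0846957934727351
[0.518, -0.31, 0.22] [-0.2496 -0.1098  0.1653]
[0.518, -0.31, 0.136] [-0.2498 -0.1088  0.4453]
```

```bash
python3 -m handwheel '[[-0.25,-0.11,0,0],[-0.25,-0.11,0,0],[-0.25,-0.11,0.05,0],[-0.25,-0.11,0.16,0],[-0.25,-0.11,0.25,0],[-0.25,-0.11,0.35,0],[-0.25,-0.11,0.44,0],[-0.25,-0.11,0.445,0],[-0.25,-0.11,0.445,0]]' >/dev/null;python3 - <<'E'
from h import *
im,d=cap('side');c=cv2.resize(im[240:440,220:440],None,fx=3,fy=3)
im,d=cap('top');e=cv2.resize(im[190:310,400:500],None,fx=5,fy=5)
cv2.imwrite('pics/g1.png',np.hstack([c[:500,150:450],e])[:,:,::-1])
E
python3 st.py .518 -.31 .136
```

```text
t 3.5 p [ 0.5192 -0.3094  0.1376] yaw_y 29.164880735413057 z [-0.0014 -0.0015 -1.    ] q [ 0.1224  0.6532  0.4766  1.7712 -0.3912  0.8129  1.2969] F [ 0.4484  0.3206 -0.066 ] w 0.08497509727249992
[0.518, -0.31, 0.136] [ 0.0002 -0.0045  0.0053]Traceback (most recent call last):
  File "<stdin>", line 4, in <module>
    return _nx.concatenate(arrs, 1, dtype=dtype, casting=casting)
           ~~~~~~~~~~~~~~~^^^^^^^^^^^^^^^^^^^^^^^^^^^^^^^^^^^^^^^
ValueError: all the input array dimensions except for the concatenation axis must match exactly, but along dimension 0, the array at index 0 has size 500 and the array at index 1 has size 600
```

```bash
python3 -m handwheel '[[0,-0.004,0,0],[0,-0.004,0,0],[0,-0.004,0,0],[0,-0.004,0,0],[0,-0.004,0,0],[0,-0.004,0,0],[0,-0.004,0,0],[0,-0.004,0,0]]' 0 50 >/dev/null;python3 - <<'E'
from h import *
im,d=cap('side');c=cv2.resize(im[240:400,250:400],None,fx=3,fy=3)
cv2.imwrite('pics/g1.png',c[:,:,::-1])
E
python3 st.py
```

```text
t 4.35 p [ 0.5181 -0.3103  0.138 ] yaw_y 29.14712976702834 z [-0.0013 -0.0016 -1.    ] q [ 0.1239  0.6519  0.4771  1.7726 -0.3908  0.8127  1.2987] F [-2.3864 -0.0897  5.6923] w 0.027786184235423863
```

View pics/g1.png

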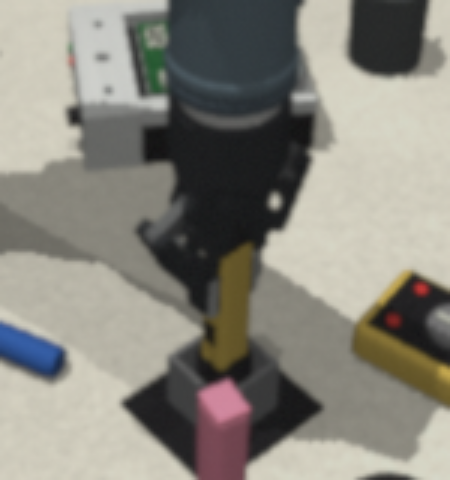

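The grip is at 27.8 mm, so it holds across the handle's 28 mm side. In the crop the scanner stands upright in the jaws, with the pink one in front of it untouched. I'll lift it straight up.

```bash
python3 -m handwheel '[[0,0,-0.05,0],[0,0,-0.15,0],[0,0,-0.27,0],[0,0,-0.4,0],[0,0,-0.54,0],[0,0,-0.54,0],[0,0,-0.54,0]]' >/dev/null;python3 st.py .54 -.1 .3 .5453 .0736 .3
```

```text
t 5.05 p [ 0.5185 -0.31    0.301 ] yaw_y 29.14965639882057 z [ 0.0006 -0.002  -1.    ] q [ 0.048   0.4573  0.5767  1.6451 -0.2695  1.1181  1.2049] F [-1.283  -0.4014 -2.8297] w 0.02789809576004161
[0.54, -0.1, 0.3] [0.5766 0.4036 0.0021]
[0.5453, 0.0736, 0.3] [1.0734 0.7009 0.001 ]
```

```bash
python3 -m handwheel '[[0.05,0.04,0,0],[0.15,0.1,0,0],[0.28,0.2,0,0],[0.4,0.28,0,0],[0.5,0.35,0,0],[0.56,0.39,0,0],[0.577,0.404,0,0],[0.577,0.404,0,0]]' >/dev/null;python3 st.py .5453 .0736 .3 .5453 .0736 .27
```

```text
t 5.85 p [ 0.5395 -0.0991  0.2995] yaw_y 29.24909733465197 z [-0.0016 -0.0021 -1.    ] q [-0.3245  0.3454  0.5385  1.7868 -0.1972  1.0647  0.7948] F [ 0.3321  0.2801 -1.619 ] w 0.0276099502063897
[0.5453, 0.0736, 0.3] [ 0.4928  0.2981 -0.0028]
[0.5453, 0.0736, 0.27] [0.4929 0.2983 0.0972]
```

```bash
python3 -m handwheel '[[0.05,0.03,0,0],[0.15,0.09,0,0],[0.27,0.16,0,0],[0.37,0.22,0,0],[0.44,0.26,0.03,0],[0.48,0.29,0.08,0],[0.493,0.298,0.1,0],[0.493,0.298,0.1,0],[0.493,0.298,0.1,0],[0.493,0.298,0.1,0]]' >/dev/null;python3 - <<'E'
from h import *
im,d=cap('side','s2');it,dt=cap('top')
a=cv2.resize(im[150:310,240:400],None,fx=2.5,fy=2.5);b=cv2.resize(it[170:330,230:390],None,fx=2.5,fy=2.5)
cv2.imwrite('pics/g2.png',np.hstack([a,b])[:,:,::-1])
# scanner axis from side depth: yellow pixels
h=cv2.cvtColor(im,cv2.COLOR_RGB2HSV);m=(h[...,0]>18)&(h[...,0]<35)&(h[...,1]>120);m[:, :240]=0;m[:,400:]=0;m[:150]=0;m[290:]=0
v,u=np.nonzero(m);X=pts('side',np.c_[u,v],d[v,u])
for lo in np.arange(.14,.3,.02):
    q=(X[:,2]>lo)&(X[:,2]<lo+.02);print(round(lo,2),q.sum(),X[q].mean(0) if q.sum() else '')
# head lowest
k=np.zeros(d.shape,bool);k[180:300,280:380]=1;v,u=np.nonzero(k&(d>0));X=pts('side',np.c_[u,v],d[v,u])
q=(np.hypot(X[:,0]-.545,X[:,1]-.0736)<.03)&(X[:,2]>.1)&(X[:,2]<.19)
for lo in np.arange(.12,.19,.01):
    r=q&(X[:,2]>lo)&(X[:,2]<lo+.01);print(round(lo,2),r.sum(),X[r].min(0) if r.sum() else '',X[r].max(0) if r.sum() else '')
E
python3 st.py
```

```text
0.14 0 
0.16 0 
0.18 24 [0.54291968 0.05837009 0.19622548]
0.2 54 [0.54400328 0.05613498 0.21013362]
0.22 65 [0.54451436 0.05649071 0.23057548]
0.24 49 [0.548021   0.05606579 0.25085825]
0.26 55 [0.55067637 0.05741632 0.2703133 ]
0.28 67 [0.549344   0.05686458 0.29054627]
0.12 0  
0.13 6 [0.53837964 0.05572533 0.13580703] [0.55674498 0.06245084 0.13959322]
0.14 18 [0.53249123 0.04886384 0.14007251] [0.55858836 0.06364439 0.14964627]
0.15 43 [0.52834048 0.04701606 0.15028842] [0.5649592  0.06768954 0.15994617]
0.16 47 [0.52809823 0.04524289 0.16004567] [0.56495161 0.0630016  0.16991175]
0.17 53 [0.52852888 0.04588302 0.17008967] [0.56483866 0.06470256 0.17967557]
0.18 65 [0.5285166  0.04556497 0.18003804] [0.56681936 0.07917076 0.18942846]
0.19 0  
t 6.95 p [0.5456 0.0724 0.2697] yaw_y 29.147627024167583 z [-0.0007 -0.0021 -1.    ] q [-0.5793  0.3747  0.4668  1.8129 -0.1946  1.0006  0.474 ] F [ 0.5128  0.1526 -1.1073] w 0.02752256922059014
```

View pics/g2.png

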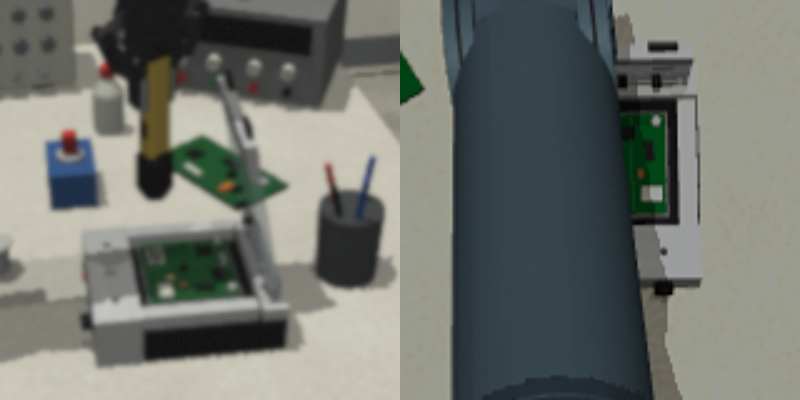

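The scanner hangs upright, with its nose at (155,195) in the left crop. Depth puts the nose at z≈0.137, about 8 cm over the label. I'll nudge it 2 mm toward +y and hold it still for well over a second.

```bash
python3 -m handwheel '[[0.006,0.003,0,0],[0.006,0.003,0,0],[0.006,0.003,0,0],[0.006,0.003,0,0],[0.006,0.003,0,0],[0.006,0.003,0,0],[0.006,0.003,0,0],[0.006,0.003,0,0],[0.006,0.003,0,0],[0.006,0.003,0,0],[0.006,0.003,0,0],[0.006,0.003,0,0],[0.006,0.003,0,0],[0.006,0.003,0,0],[0.006,0.003,0,0],[0.006,0.003,0,0],[0.006,0.003,0,0],[0.006,0.003,0,0]]' >/dev/null;python3 st.py .54 -.1 .305 .518 -.31 .305
```

```text
t 8.75 p [0.5455 0.0745 0.2697] yaw_y 29.146710966970897 z [-0.0007 -0.0021 -1.    ] q [-0.5823  0.3749  0.466   1.8124 -0.1944  1.0008  0.4702] F [ 0.1736 -0.0283 -2.2217] w 0.02770270690486233
[0.54, -0.1, 0.305] [-0.4992 -0.2993 -0.1165]
[0.518, -0.31, 0.305] [-1.0748 -0.7043 -0.115 ]
```

```bash
python3 -m handwheel '[[-0.02,-0.01,-0.1,0],[-0.12,-0.07,-0.115,0],[-0.25,-0.15,-0.115,0],[-0.37,-0.22,-0.115,0],[-0.45,-0.27,-0.115,0],[-0.5,-0.3,-0.115,0],[-0.5,-0.3,-0.115,0]]' >/dev/null;python3 st.py .518 -.31 .305
```

```text
t 9.45 p [ 0.5394 -0.1038  0.3048] yaw_y 28.847366468902553 z [-0.0004 -0.0036 -1.    ] q [-0.323   0.3411  0.5462  1.78   -0.1947  1.0748  0.7943] F [-0.8232 -0.2027 -1.395 ] w 0.0276857550098188
[0.518, -0.31, 0.305] [-0.5677 -0.394   0.0019]
```

```bash
python3 -m handwheel '[[-0.05,-0.03,0,0],[-0.15,-0.1,0,0],[-0.27,-0.19,0,0],[-0.4,-0.28,0,0],[-0.5,-0.35,0,0],[-0.55,-0.385,0,0],[-0.568,-0.394,0,0],[-0.568,-0.394,0,0],[-0.568,-0.394,0,0],[-0.568,-0.394,0,0]]' >/dev/null;python3 st.py .5183 -.3104 .305 .5183 -.3104 .1395
```

```text
t 10.45 p [ 0.519  -0.3079  0.3054] yaw_y 29.014297332794 z [-0.0003 -0.0024 -1.    ] q [ 0.0362  0.4539  0.5877  1.6418 -0.2701  1.1274  1.2   ] F [-0.335   0.7363 -2.0739] w 0.02744859133040996
[0.5183, -0.3104, 0.305] [-0.0061 -0.0059  0.0014]
[0.5183, -0.3104, 0.1395] [-0.005  -0.0051  0.5531]
```

```bash
python3 -m handwheel '[[-0.006,-0.006,0.05,0],[-0.006,-0.006,0.15,0],[-0.006,-0.006,0.25,0],[-0.006,-0.006,0.34,0],[-0.006,-0.006,0.42,0],[-0.005,-0.005,0.48,0],[-0.005,-0.005,0.52,0],[-0.005,-0.005,0.54,0],[-0.005,-0.005,0.55,0],[-0.005,-0.005,0.555,0],[-0.005,-0.005,0.555,0],[-0.005,-0.005,0.555,0]]' >/dev/null;python3 st.py .5183 -.3104 .138
```

```text
t 11.65 p [ 0.5187 -0.3106  0.1396] yaw_y 29.016041057761974 z [ 0.0008 -0.0029 -1.    ] q [ 0.1156  0.652   0.4891  1.7725 -0.3995  0.8149  1.3035] F [-1.5728  0.2179 -2.3781] w 0.027997378226384755
[0.5183, -0.3104, 0.138] [ 0.0013 -0.0008  0.0053]
```

```bash
python3 -m handwheel '[[0,0,0.004,0],[0,0,0.007,0],[0,0,0.009,0],[0,0,0.009,0]]' >/dev/null;python3 st.py
```

```text
t 12.05 p [ 0.519 -0.311  0.138] yaw_y 29.001490616070914 z [ 0.0019 -0.003  -1.    ] q [ 0.1173  0.6544  0.4876  1.7727 -0.4016  0.8114  1.3052] F [-1.4364  1.2327  7.2843] w 0.027389567500862216
```

```bash
python3 -m handwheel '[[0,0,0,0],[0,0,0,0],[0,0,0,0],[0,0,0,0],[0,0,0,0],[0,0,-0.1,0],[0,0,-0.25,0],[0,0,-0.4,0],[0,0,-0.5,0],[0,0,-0.5,0]]' 85 20 >/dev/null;python3 st.py
python3 - <<'E'
from h import *
np.set_printoptions(precision=4,suppress=True)
im,d=cap('side');cv2.imwrite('pics/g3.png',cv2.resize(im[280:440,240:460],None,fx=3,fy=3)[:,:,::-1])
h=cv2.cvtColor(im,cv2.COLOR_RGB2HSV);m=(h[...,0]>18)&(h[...,0]<35)&(h[...,1]>120);m[:, :300]=0;m[:,350:]=0;m[:290]=0;m[385:]=0
v,u=np.nonzero(m);X=pts('side',np.c_[u,v],d[v,u])
for lo in np.arange(.04,.18,.02):
    q=(X[:,2]>lo)&(X[:,2]<lo+.02);print(round(lo,2),q.sum(),X[q].mean(0) if q.sum() else '')
E
```

```text
t 13.05 p [ 0.5207 -0.3122  0.2928] yaw_y 28.986644700454615 z [ 0.0094 -0.0066 -0.9999] q [ 0.043   0.4678  0.5869  1.6553 -0.2845  1.0932  1.2153] F [ 0.1299 -0.7275  1.2368] w 0.0852965800920063
0.04 2 [ 0.5329 -0.3187  0.0599]
0.06 85 [ 0.5171 -0.3239  0.0703]
0.08 75 [ 0.5178 -0.3258  0.0895]
0.1 92 [ 0.5162 -0.3246  0.1098]
0.12 97 [ 0.517  -0.3241  0.1297]
0.14 104 [ 0.5163 -0.3238  0.1501]
0.16 65 [ 0.5166 -0.3234  0.1663]
```

View pics/g3.png

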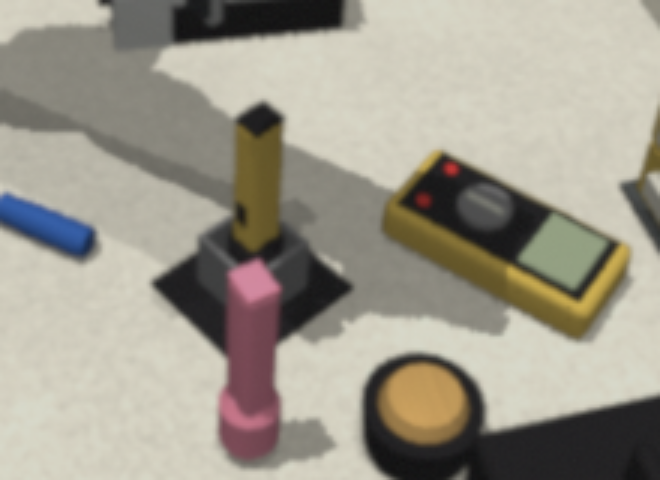

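The scanner stands upright in its cup, (258,110)–(258,240) in the crop, and the pink one is untouched. Next is the plate. With the gripper shut I'll go up and behind it.

```bash
cat >> h.py <<'E'
YAW=np.radians(-3.6);C0=np.array([.5688,.0429])
def J(x,y,z): # jig (m) -> world
    c,s=np.cos(YAW),np.sin(YAW); return np.array([C0[0]+c*x-s*y,C0[1]+s*x+c*y,z])
def toJ(p):
    c,s=np.cos(YAW),np.sin(YAW); a=np.array(p[:2])-C0; return np.array([c*a[0]+s*a[1],-s*a[0]+c*a[1],p[2]])
E
python3 -m handwheel '[[0.1,0.1,-0.1,-0.3],[0.2,0.17,-0.22,-0.6],[0.3,0.25,-0.22,-0.8],[0.4,0.3,-0.22,-1],[0.5,0.4,-0.22,-1],[0.5,0.4,-0.22,-1],[0.5,0.4,-0.22,-1],[0.5,0.4,-0.22,-1]]' 0 20 >/dev/null;python3 - <<'E'
from h import *
im,d=load('top')
# pen cup location from first view
n,_=ctrl.capture('top')
v,u=np.nonzero(_>0);X=pts('top',np.c_[u,v],_[v,u]);k=(u>270)&(u<320)&(v>125)&(v<182)&(X[:,2]>.06)&(X[:,2]<.2)
print('cup',toJ(X[k].min(0)),toJ(X[k].max(0)))
print(J(.095,0,.36))
E
python3 st.py $(python3 -c "from h import *;print(*J(.095,0,.36))")
```

```text
cup [0.16686751 0.00410798 0.06000992] [0.23636407 0.08291309 0.14949328]
[0.66361254 0.0369349  0.36      ]
t 13.95 p [ 0.5509 -0.1231  0.3548] yaw_y 58.86779107174818 z [ 0.0047 -0.0053 -1.    ] q [-0.2138  0.3087  0.4484  1.6768 -0.1382  1.1826  1.2953] F [ 0.3944  0.109  -0.0345] w -7.97242724110178e-05
[0.6636125392006857, 0.03693490064471523, 0.36] [-0.0459  0.6507 -0.0183]
```

```bash
python3 -m handwheel '[[-0.01,0.1,-0.02,-0.3],[-0.03,0.25,-0.02,-0.5],[-0.04,0.4,-0.02,-0.7],[-0.046,0.52,-0.02,-0.92],[-0.046,0.6,-0.02,-0.92],[-0.046,0.65,-0.02,-0.92],[-0.046,0.65,-0.02,-0.92],[-0.046,0.65,-0.02,-0.92]]' >/dev/null; python3 st.py $(python3 -c "from h import *;print(*J(.095,0,.255))")
python3 - <<'E'
from h import *
im,d=cap('side')
v,u=np.nonzero(d>0);X=pts('side',np.c_[u,v],d[v,u]);c,s=np.cos(YAW),np.sin(YAW)
L=(X[:,:2]-C0)@np.array([[c,-s],[s,c]])
k=(abs(L[:,0]-.05)<.1)&(L[:,1]>-.085)&(L[:,1]<-.06)
for lo in np.arange(.07,.28,.02):
    q=k&(X[:,2]>lo)&(X[:,2]<lo+.02); print(round(lo,2),q.sum(),np.percentile(L[q,0],[5,50,95]) if q.sum() else '')
E
```

```text
t 14.75 p [0.6632 0.0346 0.3604] yaw_y 86.33022766260801 z [ 0.0041 -0.0067 -1.    ] q [-0.3217  0.4897  0.3019  1.3884 -0.1392  1.2813  1.4928] F [-0.3061 -0.327  -0.0836] w -0.0002662956958073258
[0.6636125392006857, 0.03693490064471523, 0.255] [0.0006 0.0101 0.3512]
0.07 26 [0.08081297 0.08672039 0.09250178]
0.09 27 [0.07707845 0.08247562 0.08798931]
0.11 34 [0.07367408 0.0789052  0.0866422 ]
0.13 36 [0.06987286 0.07500778 0.08125347]
0.15 36 [0.06633382 0.07133255 0.07748004]
0.17 37 [0.06237013 0.06814613 0.07411359]
0.19 38 [0.05886926 0.06424723 0.07083325]
0.21 35 [0.05496574 0.05873533 0.06420992]
0.23 51 [0.04963555 0.05577059 0.06061956]
0.25 15 [0.05307869 0.05548942 0.05806994]
0.27 0
```

```bash
python3 -m handwheel '[[0,0.01,0.1,0],[0,0.01,0.2,0],[0,0.01,0.3,0],[0,0.01,0.38,0],[0,0.01,0.397,0],[0,0.01,0.397,0],[0,0.01,0.397,0]]' >/dev/null; python3 st.py
python3 - <<'E'
from h import *
p=ctrl.get_obs()['ee_pos'];j=toJ(p);print(j)
for a in list(np.arange(1.38,.05,-.1))+[.09,.075,.06]:
    x=88-150*np.cos(a)+6*np.sin(a)+11; z=68+150*np.sin(a)+6*np.cos(a)+25
    print(round(a,3),np.round([x,z],1),'rows dx,dz',np.round([(j[0]*1000-x)/300,(j[2]*1000-z)/300],3))
E
```

```text
t 15.5 p [0.6646 0.0356 0.2433] yaw_y 86.22934114837375 z [ 0.0069 -0.0068 -1.    ] q [-0.31    0.5836  0.2775  1.5239 -0.1663  1.0515  1.5105] F [-0.417   0.6443  0.8066] w -3.417671315410297e-05
[ 0.09605206 -0.00129988  0.24330312]
1.38 [ 76.4 241.4] rows dx,dz [0.065 0.006]
1.28 [ 61.7 238.4] rows dx,dz [0.114 0.016]
1.18 [ 47.4 234. ] rows dx,dz [0.162 0.031]
1.08 [ 33.6 228.1] rows dx,dz [0.208 0.051]
0.98 [ 20.4 220.9] rows dx,dz [0.252 0.075]
0.88 [  8.1 212.4] rows dx,dz [0.293 0.103]
0.78 [ -3.4 202.8] rows dx,dz [0.332 0.135]
0.68 [-13.9 192. ] rows dx,dz [0.366 0.171]
0.58 [-23.2 180.2] rows dx,dz [0.397 0.21 ]
0.48 [-31.3 167.6] rows dx,dz [0.424 0.252]
0.38 [-38.1 154.2] rows dx,dz [0.447 0.297]
0.28 [-43.5 140.2] rows dx,dz [0.465 0.344]
0.18 [-47.5 125.8] rows dx,dz [0.479 0.392]
0.08 [-50. 111.] rows dx,dz [0.487 0.441]
0.09 [-49.9 112.5] rows dx,dz [0.486 0.436]
0.075 [-50.1 110.2] rows dx,dz [0.487 0.444]
0.06 [-50.4 108. ] rows dx,dz [0.488 0.451]
```

First half of the sweep, down to about 0.88 rad.

```bash
python3 -m handwheel '[[0.03,0.004,0.003,0],[0.065,0.004,0.006,0],[0.09,0.004,0.011,0],[0.114,0.004,0.016,0],[0.138,0.004,0.023,0],[0.162,0.004,0.031,0],[0.185,0.004,0.04,0],[0.208,0.004,0.051,0],[0.23,0.004,0.063,0],[0.252,0.004,0.075,0],[0.273,0.004,0.089,0],[0.293,0.004,0.103,0],[0.293,0.004,0.103,0]]' >/dev/null; python3 st.py
python3 - <<'E'
from h import *
im,d=cap('side');cv2.imwrite('pics/g4.png',cv2.resize(im[140:310,230:420],None,fx=3,fy=3)[:,:,::-1])
p=ctrl.get_obs()['ee_pos'];j=toJ(p);print(j)
for a in list(np.arange(.88,.05,-.1))+[.09,.075,.06]:
    x=88-150*np.cos(a)+6*np.sin(a)+11; z=68+150*np.sin(a)+6*np.cos(a)+25
    print(round(a,3),np.round([x,z],1),'rows dx,dz',np.round([(j[0]*1000-x)/300,(j[2]*1000-z)/300],3))
E
```

```text
t 16.8 p [0.5757 0.0424 0.2108] yaw_y 86.24585942853264 z [ 0.0045 -0.007  -1.    ] q [-0.3601  0.4731  0.2711  1.7935 -0.1478  0.8916  1.4805] F [-0.4405 -0.194  -0.9165] w -6.204407085920394e-06
[ 7.54358303e-03 -1.72838637e-04  2.11199083e-01]
0.88 [  8.1 212.4] rows dx,dz [-0.002 -0.004]
0.78 [ -3.4 202.8] rows dx,dz [0.037 0.028]
0.68 [-13.9 192. ] rows dx,dz [0.071 0.064]
0.58 [-23.2 180.2] rows dx,dz [0.102 0.103]
0.48 [-31.3 167.6] rows dx,dz [0.129 0.145]
0.38 [-38.1 154.2] rows dx,dz [0.152 0.19 ]
0.28 [-43.5 140.2] rows dx,dz [0.17  0.237]
0.18 [-47.5 125.8] rows dx,dz [0.183 0.285]
0.08 [-50. 111.] rows dx,dz [0.192 0.334]
0.09 [-49.9 112.5] rows dx,dz [0.191 0.329]
0.075 [-50.1 110.2] rows dx,dz [0.192 0.337]
0.06 [-50.4 108. ] rows dx,dz [0.193 0.344]
```

View pics/g4.png

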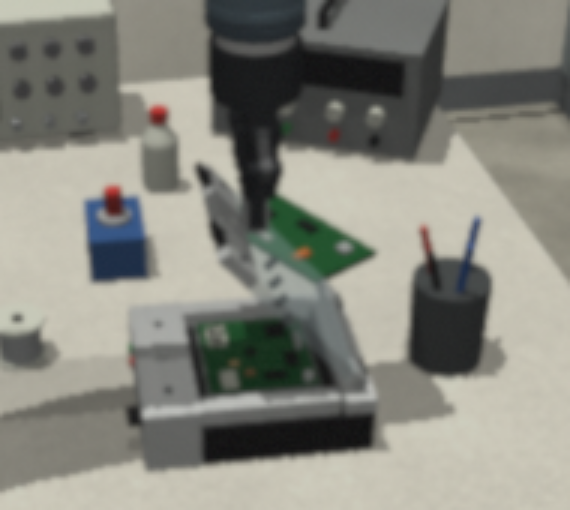

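The plate follows the fingertips: its free end is at (215,200) in the crop, at roughly 0.9 rad. I'll carry on and slow down near the bottom.

```bash
python3 -m handwheel '[[0.018,0,0.014,0],[0.037,0,0.028,0],[0.055,0,0.046,0],[0.071,0,0.064,0],[0.087,0,0.083,0],[0.102,0,0.103,0],[0.116,0,0.124,0],[0.129,0,0.145,0],[0.141,0,0.167,0],[0.152,0,0.19,0],[0.162,0,0.213,0],[0.17,0,0.237,0],[0.177,0,0.261,0],[0.183,0,0.282,0],[0.187,0,0.3,0],[0.189,0,0.314,0],[0.191,0,0.324,0],[0.192,0,0.33,0],[0.192,0,0.335,0],[0.192,0,0.335,0]]' >/dev/null; python3 st.py
python3 - <<'E'
from h import *
im,d=cap('side')
p=ctrl.get_obs()['ee_pos'];print(toJ(p))
v,u=np.nonzero(d>0);X=pts('side',np.c_[u,v],d[v,u]);c,s=np.cos(YAW),np.sin(YAW)
L=(X[:,:2]-C0)@np.array([[c,-s],[s,c]])
for lo in np.arange(-.11,.08,.02):
    q=(abs(L[:,0]-lo-.01)<.01)&(L[:,1]>-.074)&(L[:,1]<-.03)&(X[:,2]>.055)&(X[:,2]<.12); print(round(lo+.01,2),q.sum(),np.percentile(X[q,2],[10,50,90]) if q.sum() else '')
E
```

```text
t 18.85 p [0.5193 0.0453 0.1103] yaw_y 86.23808696339928 z [ 0.0052 -0.0071 -1.    ] q [-0.3557  0.5442  0.2264  1.9927 -0.1876  0.6204  1.4968] F [-0.1797  0.4642 -0.2573] w 0.0002470413620698206
[-0.04942628 -0.00072175  0.11037554]
-0.1 92 [0.059852   0.08744893 0.09115325]
-0.08 127 [0.06056613 0.08700794 0.08977091]
-0.06 121 [0.06117047 0.08563149 0.08852148]
-0.04 98 [0.06115478 0.08386631 0.0865772 ]
-0.02 95 [0.0610672  0.08151487 0.08411247]
0.0 91 [0.06265558 0.08062895 0.08309418]
0.02 95 [0.06216268 0.07914038 0.08187313]
0.04 85 [0.06196552 0.07883949 0.08090199]
0.06 83 [0.07453635 0.07766634 0.07978895]
0.08 82 [0.07371969 0.07606547 0.07825209]
```

The plate rests at about 0.07 rad. Now the pin: up, then across with the jaws half open.

```bash
python3 -m handwheel '[[0,0,-0.1,0],[0,0,-0.22,0],[0,0,-0.33,0],[0,0,-0.36,0]]' >/dev/null; python3 st.py .482 .314 .2
python3 - <<'E'
from h import *
im,d=cap('side');h=cv2.cvtColor(im,cv2.COLOR_RGB2HSV)
m=((h[...,0]<8)|(h[...,0]>172))&(h[...,1]>140);m[:,:250]=0;m[:,290:]=0;m[:195]=0;m[225:]=0
v,u=np.nonzero(m);X=pts('side',np.c_[u,v],d[v,u]);print(len(u),X.mean(0),np.percentile(X,[5,95],axis=0))
im,d=cap('top');h=cv2.cvtColor(im,cv2.COLOR_RGB2HSV)
m=((h[...,0]<8)|(h[...,0]>172))&(h[...,1]>140);m[:,:180]=0;m[:,220:]=0;m[:265]=0;m[300:]=0
v,u=np.nonzero(m);X=pts('top',np.c_[u,v],d[v,u]);X=X[X[:,2]>.08];print(len(X),X.mean(0),cv2.minEnclosingCircle((X[:,:2]*1000).astype(np.float32)))
E
```

```text
t 19.3 p [0.5209 0.0461 0.222 ] yaw_y 86.21611154080283 z [ 0.0114 -0.0058 -0.9999] q [-0.4067  0.3657  0.2824  1.9278 -0.1227  0.8546  1.4425] F [ 0.8137 -0.5363  0.33  ] w -0.00018943621842358995
[0.482, 0.314, 0.2] [0.189  0.8827 0.0665]
25 [0.48339672 0.30592071 0.07701265] [[0.47919577 0.30020006 0.06589327]
 [0.48842128 0.31300775 0.08530195]]
56 [0.48296107 0.31333231 0.08545483] ((483.0860290527344, 313.29913330078125), 9.646771430969238)
```

```bash
python3 -m handwheel '[[0.02,0.1,0,0],[0.06,0.25,0.02,0],[0.09,0.4,0.04,0],[0.13,0.56,0.06,0],[0.16,0.7,0.066,0],[0.18,0.83,0.066,0],[0.186,0.883,0.066,0],[0.186,0.883,0.066,0],[0.186,0.883,0.066,0]]' 50 20 >/dev/null; python3 st.py .483 .3135 .12 .483 .3135 .084
```

```text
t 20.3 p [0.4817 0.3121 0.1969] yaw_y 86.16748061355558 z [ 0.0074 -0.0086 -0.9999] q [-0.8158  0.4829  0.2065  1.8077 -0.1108  0.862   0.9438] F [ 0.6851 -0.4181  0.4269] w 0.050007104011886044
[0.483, 0.3135, 0.12] [-0.0021  0.0071  0.2563]
[0.483, 0.3135, 0.084] [-0.0012  0.0081  0.3763]
```

```bash
python3 -m handwheel '[[-0.002,0.007,0.08,0],[-0.002,0.007,0.18,0],[-0.002,0.007,0.27,0],[-0.0015,0.008,0.33,0],[-0.0012,0.008,0.36,0],[-0.0012,0.008,0.372,0],[-0.0012,0.008,0.372,0],[-0.0012,0.008,0.372,0]]' >/dev/null; python3 st.py .483 .3135 .084
python3 - <<'E'
from h import *
im,d=cap('side');cv2.imwrite('pics/g5.png',cv2.resize(im[150:250,220:330],None,fx=5,fy=5,interpolation=2)[:,:,::-1])
E
```

```text
t 21.1 p [0.4838 0.3134 0.0863] yaw_y 86.13330370113744 z [ 0.0087 -0.0078 -0.9999] q [-0.785   0.6515  0.1688  1.8531 -0.1506  0.6471  0.9733] F [ 0.7116  0.4266 -0.6974] w 0.0500711105558548
[0.483, 0.3135, 0.084] [0.0027 0.0002 0.0075]
```

View pics/g5.png

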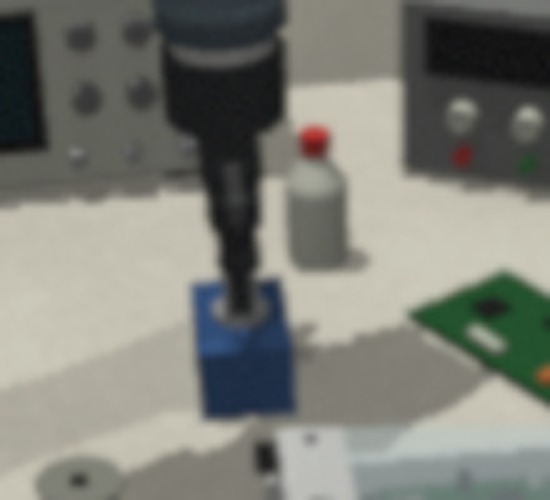

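The fingers straddle the knob just above the flange at (240,308) in the crop, and the gripper is clear of the bottle. Closing.

```bash
python3 -m handwheel '[[0.002,0,0.003,0],[0.002,0,0.003,0],[0.002,0,0.003,0],[0.002,0,0.003,0],[0.002,0,0.003,0],[0.002,0,0.003,0]]' 0 90 >/dev/null; python3 st.py
python3 -m handwheel '[[0,0,-0.05,0],[0,0,-0.13,0],[0,0,-0.25,0],[0,0,-0.35,0],[0,0,-0.42,0],[0,0,-0.42,0],[0,0,-0.42,0],[0,0,-0.42,0]]' >/dev/null; python3 st.py $(python3 -c "from h import *;print(*J(-.0765,0,.215))")
```

```text
t 21.75 p [0.4834 0.314  0.0863] yaw_y 86.15703800591768 z [ 0.0094 -0.0069 -0.9999] q [-0.786   0.6511  0.1685  1.854  -0.1509  0.6456  0.9729] F [-1.5128 -0.7359  5.8299] w 0.017257863712250715
t 22.55 p [0.4815 0.3145 0.2114] yaw_y 86.16263753704102 z [ 0.0079 -0.008  -0.9999] q [-0.8236  0.4654  0.212   1.7946 -0.1073  0.8919  0.9376] F [-0.6398  0.836  -1.3127] w 0.01747807107189328
[0.4924509552752372, 0.047703474743992474, 0.215] [-0.0961 -0.8848 -0.0046]
```

```bash
python3 -m handwheel '[[-0.01,-0.1,-0.005,0],[-0.03,-0.25,-0.005,0],[-0.045,-0.4,-0.005,0],[-0.06,-0.56,-0.005,0],[-0.08,-0.7,-0.005,0],[-0.09,-0.82,-0.005,0],[-0.096,-0.885,-0.005,0],[-0.096,-0.885,-0.005,0],[-0.096,-0.885,-0.005,0],[-0.096,-0.885,-0.005,0]]' >/dev/null; python3 st.py $(python3 -c "from h import *;print(*J(-.0765,0,.215))")
python3 - <<'E'
from h import *
np.set_printoptions(precision=4,suppress=True)
im,d=cap('side');p=ctrl.get_obs()['ee_pos'];R=rot()
uv=proj('side',p);print(uv)
u0,v0=uv[0].astype(int)
cv2.imwrite('pics/g6.png',cv2.resize(im[v0-25:v0+95,u0-60:u0+60],None,fx=5,fy=5,interpolation=2)[:,:,::-1])
v,u=np.nonzero(d>0);X=pts('side',np.c_[u,v],d[v,u])-p
k=(np.hypot(X[:,0],X[:,1])<.035)&(X[:,2]<.02)&(X[:,2]>-.1)
for lo in np.arange(-.1,.02,.006):
    q=k&(X[:,2]>lo)&(X[:,2]<lo+.006);print(round(lo,3),q.sum(),X[q].min(0) if q.sum() else '',X[q].max(0) if q.sum() else '')
E
```

```text
t 23.55 p [0.4921 0.049  0.2146] yaw_y 86.27011893944515 z [ 0.0068 -0.0078 -0.9999] q [-0.4336  0.3321  0.2877  1.9995 -0.1148  0.8205  1.4228] F [ 0.6521  0.8309 -1.4755] w 0.01714487037739571
[0.4924509552752372, 0.047703474743992474, 0.215] [-0.0015 -0.0043 -0.0013]
[[281.4686 208.6631]]
-0.1 0  
-0.094 0  
-0.088 0  
-0.082 2 [ 0.0013 -0.0058 -0.079 ] [ 0.0032 -0.0008 -0.076 ]
-0.076 4 [-0.0016 -0.0047 -0.0745] [ 0.0038 -0.0026 -0.0719]
-0.07 5 [-0.0021 -0.0081 -0.0686] [ 0.0031 -0.0019 -0.0653]
-0.064 7 [-0.0017 -0.0077 -0.0637] [ 0.0041 -0.0023 -0.0592]
-0.058 8 [-0.0035 -0.0104 -0.0579] [ 0.0039 -0.0005 -0.0522]
-0.052 7 [-0.0034 -0.0086 -0.051 ] [ 0.0042 -0.0016 -0.046 ]
-0.046 3 [-0.0009 -0.0062 -0.0456] [ 0.004  -0.0045 -0.0449]
-0.04 13 [-0.016  -0.0191 -0.0359] [ 0.0162 -0.0053 -0.0341]
-0.034 51 [-0.0156 -0.0197 -0.0339] [ 0.0186  0.0126 -0.0283]
-0.028 9 [-0.0093 -0.018  -0.0253] [ 0.0109  0.0086 -0.0226]
-0.022 13 [-0.0092 -0.0208 -0.0218] [ 0.0113 -0.0134 -0.016 ]
-0.016 18 [-0.0089 -0.0261 -0.0152] [ 0.0113 -0.0135 -0.0106]
-0.01 16 [-0.0107 -0.0257 -0.0095] [ 0.0089 -0.0093 -0.0041]
-0.004 20 [-0.0108 -0.0253 -0.0037] [ 0.009  -0.0132  0.0019]
0.002 16 [-0.011  -0.0253  0.0021] [ 0.0092 -0.0124  0.008 ]
0.008 9 [-0.0097 -0.0268  0.0083] [0.0086 0.0083 0.0118]
0.014 2 [-0.0133 -0.0175  0.0192] [-0.0126 -0.0133  0.0196]
```

View pics/g6.png

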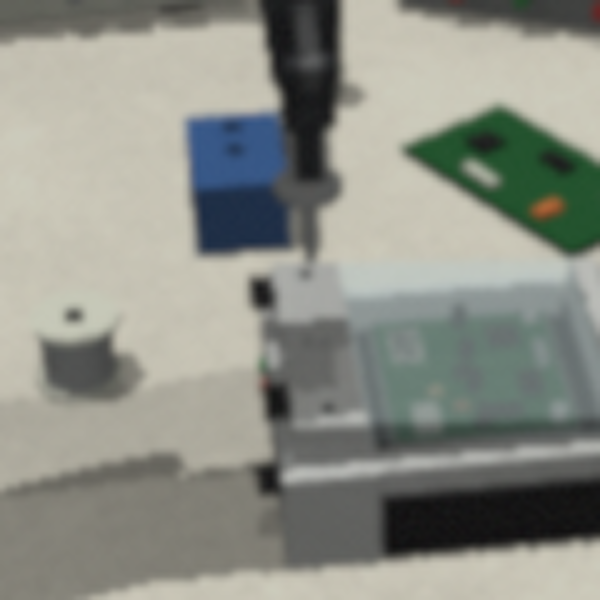

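The pin hangs straight and centred in the jaws, with its tip at (308,262) in the crop, over the front bar. I'll lower it slowly into the plate's hole and watch the force.

```bash
python3 -m handwheel '[[0.004,-0.001,0.04,0],[0.004,-0.001,0.09,0],[0.004,-0.001,0.13,0],[0.004,-0.001,0.15,0],[0.004,-0.001,0.165,0],[0.004,-0.001,0.18,0],[0.004,-0.001,0.18,0],[0.004,-0.001,0.18,0]]' >/dev/null; python3 st.py $(python3 -c "from h import *;print(*J(-.0770,0,.151))")
python3 - <<'E'
from h import *
np.set_printoptions(precision=4,suppress=True)
im,d=cap('side');p=ctrl.get_obs()['ee_pos']
uv=proj('side',p-[0,0,.06]);u0,v0=uv[0].astype(int)
cv2.imwrite('pics/g7.png',cv2.resize(im[v0-35:v0+35,u0-40:u0+40],None,fx=8,fy=8,interpolation=2)[:,:,::-1])
E
```

```text
t 24.4 p [0.4916 0.0484 0.1609] yaw_y 86.28738949221376 z [ 0.0076 -0.0077 -0.9999] q [-0.4098  0.4181  0.2647  2.0398 -0.1525  0.6963  1.4558] F [0.1709 0.5436 0.5988] w 0.016756604006970252
[0.4919519419110231, 0.04773487000375713, 0.151] [-0.0011 -0.0019  0.0332]
```

View pics/g7.png

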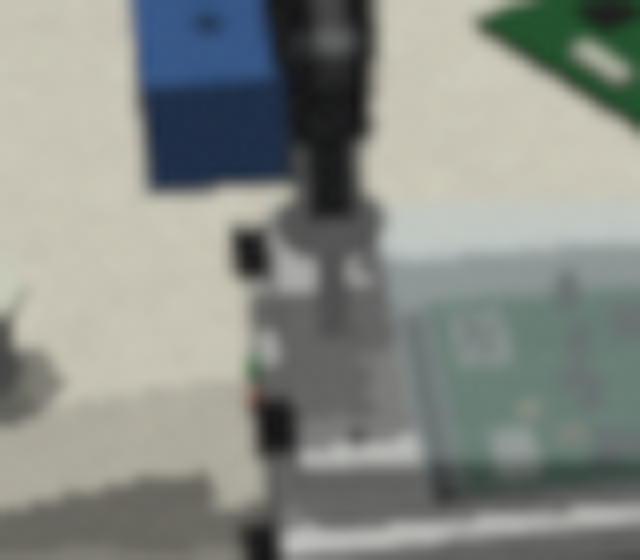

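```bash
cat > chk.py <<'E'
from h import *
np.set_printoptions(precision=4,suppress=True)
im,d=cap('side');p=ctrl.get_obs()['ee_pos']
v,u=np.nonzero(d>0);X=pts('side',np.c_[u,v],d[v,u]);Y=X-p
k=(np.hypot(Y[:,0],Y[:,1])<.035)
for lo in np.arange(-.076,-.02,.004):
    q=k&(Y[:,2]>lo)&(Y[:,2]<lo+.004);print(round(lo,3),q.sum(),Y[q].min(0) if q.sum() else '',Y[q].max(0) if q.sum() else '')
c,s=np.cos(YAW),np.sin(YAW);L=(X[:,:2]-C0)@np.array([[c,-s],[s,c]])
q=(L[:,0]>-.09)&(L[:,0]<.07)&(L[:,1]>-.073)&(L[:,1]<-.03)&(X[:,2]>.068)&(X[:,2]<.12)
for _ in range(6):
    f=np.polyfit(L[q,0]-.088,X[q,2],1);r=X[:,2]-np.polyval(f,L[:,0]-.088);q=q&(r>-.002)
print('plate angle',-f[0],'z at hinge',f[1])
E
python3 chk.py
```

```text
-0.076 110 [-0.0169 -0.0349 -0.0759] [ 0.0322  0.0318 -0.072 ]
-0.072 16 [-0.0162 -0.0331 -0.0719] [ 0.0049  0.0142 -0.0688]
-0.068 7 [-0.0028 -0.0082 -0.0679] [ 0.0054 -0.0003 -0.0643]
-0.064 3 [-0.0007 -0.0099 -0.0612] [ 0.0051 -0.0058 -0.0602]
-0.06 7 [-0.0028 -0.0074 -0.0597] [ 0.0057 -0.0007 -0.0562]
-0.056 5 [-0.0002 -0.0083 -0.0558] [ 0.006  -0.0012 -0.0521]
-0.052 5 [-0.0027 -0.0078 -0.0518] [ 0.0058 -0.0031 -0.0483]
-0.048 2 [-0.0024 -0.0076 -0.0467] [ 0.0025 -0.0053 -0.0458]
-0.044 0  
-0.04 7 [-0.0151 -0.0172 -0.0381] [ 0.0068 -0.004  -0.0361]
-0.036 21 [-0.0146 -0.0208 -0.0357] [ 0.0155  0.013  -0.0321]
-0.032 34 [-0.0147 -0.0193 -0.0318] [ 0.0185  0.0053 -0.0283]
-0.028 3 [-0.0032 -0.0149 -0.0257] [ 0.0046 -0.0146 -0.0244]
-0.024 7 [-0.0086 -0.019  -0.0238] [ 0.0102 -0.0135 -0.0201]
plate angle 0.07534164721679046 z at hinge 0.07542160309257671
```

```bash
python3 -m handwheel '[[0.001,0.002,0.008,0],[0.001,0.002,0.014,0],[0.001,0.002,0.02,0],[0.001,0.002,0.02,0]]' >/dev/null; python3 st.py
```

```text
t 24.9 p [0.4913 0.049  0.1548] yaw_y 86.28466976944107 z [ 0.0075 -0.0077 -0.9999] q [-0.4079  0.4284  0.2613  2.0437 -0.1568  0.6822  1.4581] F [ 0.3805  0.7461 -0.4873] w 0.017515434433743687
```

```bash
python3 -m handwheel '[[0,0,0.01,0],[0,0,0.02,0],[0,0,0.028,0],[0,0,0.028,0],[0,0,0.028,0]]' >/dev/null; python3 st.py; python3 -m handwheel '[[0,0,0.008,0],[0,0,0.016,0],[0,0,0.024,0],[0,0,0.024,0],[0,0,0.024,0]]' >/dev/null; python3 st.py
```

```text
t 25.4 p [0.4914 0.0486 0.1462] yaw_y 86.2728697345076 z [ 0.0074 -0.0082 -0.9999] q [-0.4032  0.4436  0.2567  2.0482 -0.1627  0.6631  1.4634] F [ 1.8861 -2.7684 -3.0589] w 0.01723788910323764
t 25.9 p [0.4914 0.0485 0.1389] yaw_y 86.27227689203484 z [ 0.0073 -0.0083 -0.9999] q [-0.3991  0.4568  0.2523  2.0517 -0.168   0.6468  1.4679] F [ 1.7445 -0.7991 -3.1149] w 0.01736212466098676
```

```bash
python3 -m handwheel '[[0,0,0.01,0],[0,0,0.02,0],[0,0,0.03,0],[0,0,0.03,0],[0,0,0.03,0]]' >/dev/null; python3 st.py
```

```text
t 26.4 p [0.4912 0.0484 0.1296] yaw_y 86.273333250312 z [ 0.0068 -0.0085 -0.9999] q [-0.3938  0.4735  0.2465  2.0558 -0.1745  0.6267  1.4735] F [ 1.7827 -2.895  -1.7713] w 0.017377655546780092
```

The tip is about 11 mm inside the base with almost no force. I'll go on until the flange meets the plate.

```bash
python3 -m handwheel '[[0,0,0.01,0],[0,0,0.02,0],[0,0,0.03,0],[0,0,0.03,0]]' >/dev/null; python3 st.py;  python3 -m handwheel '[[0,0,0.008,0],[0,0,0.016,0],[0,0,0.02,0],[0,0,0.02,0]]' - 110 >/dev/null; python3 st.py
```

```text
t 26.8 p [0.4912 0.0482 0.1202] yaw_y 86.26710914228119 z [ 0.0065 -0.0086 -0.9999] q [-0.3883  0.4908  0.2404  2.0595 -0.1811  0.6061  1.4791] F [ 2.0911 -2.0446 -2.7566] w 0.01753495499648578
t 27.2 p [0.4913 0.0482 0.1142] yaw_y 86.26674365364757 z [ 0.0065 -0.0085 -0.9999] q [-0.3846  0.5019  0.2362  2.0615 -0.1855  0.5931  1.4829] F [ 0.0936 -2.8615  3.7471] w 0.01674442568207342
```

```bash
python3 -m handwheel '[[0,0,0.006,0],[0,0,0.012,0],[0,0,0.014,0],[0,0,0.014,0]]' >/dev/null; python3 st.py;  python3 -m handwheel '[[0,0,0.004,0],[0,0,0.008,0],[0,0,0.008,0],[0,0,0.008,0]]' >/dev/null; python3 st.py
```

```text
t 27.6 p [0.4913 0.0481 0.1104] yaw_y 86.25847039399706 z [ 0.0064 -0.0083 -0.9999] q [-0.3819  0.509   0.2333  2.0627 -0.1885  0.5848  1.4855] F [-1.4757 -1.9652  8.3883] w 0.01721093343465783
t 28.0 p [0.4913 0.048  0.1099] yaw_y 86.22307798697591 z [ 0.0062 -0.0073 -1.    ] q [-0.3802  0.5099  0.2323  2.0627 -0.1901  0.5839  1.487 ] F [-8.4764 -3.1143 29.8045] w 0.016788362807962722
```

A hard stop at exactly the expected height (TCP 0.110, so tip 30 mm deep), with about 30 N. I'll check without moving.

```bash
python3 chk.py | tail -9; python3 st.py
python3 - <<'E'
from h import *
im,d=load('side');cv2.imwrite('pics/g8.png',im[130:430,200:500][:,:,::-1].repeat(2,0).repeat(2,1))
E
```

```text
-0.052 14 [-0.0219 -0.0134 -0.0506] [-0.0154  0.0233 -0.0482]
-0.048 11 [-0.0223 -0.021  -0.0479] [-0.0157  0.0266 -0.0453]
-0.044 1 [-0.0157  0.0052 -0.0431] [-0.0157  0.0052 -0.0431]
-0.04 52 [-0.018  -0.034  -0.0391] [ 0.0343  0.0314 -0.036 ]
-0.036 88 [-0.0175 -0.0344 -0.036 ] [ 0.0327  0.0316 -0.0323]
-0.032 38 [-0.0151 -0.0306 -0.032 ] [ 0.0207  0.0097 -0.0282]
-0.028 7 [-0.0136 -0.0157 -0.028 ] [ 0.006  -0.0029 -0.0251]
-0.024 4 [-0.0085 -0.0193 -0.0225] [ 0.0087  0.0115 -0.021 ]
plate angle -0.0015033299297547431 z at hinge 0.07569508129334038
t 28.05 p [0.4913 0.0481 0.1099] yaw_y 86.22574823432686 z [ 0.0062 -0.0073 -1.    ] q [-0.3803  0.5099  0.2323  2.0627 -0.1901  0.5839  1.4869] F [-7.7122 -2.854  30.1968] w 0.016406081837717607
```

View pics/g8.png

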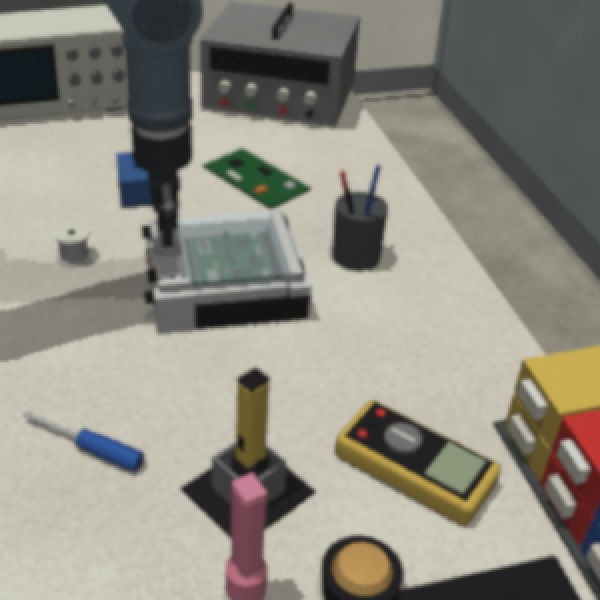

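The plate is shut flat, with the pin held in its front bar at (165,245) in the crop. The scanner stands in its holster at (252,420), and everything else is where it was. The press is steady at 30 N, so I'm handing in.

```bash
python3 -c "
from plant import ctrl
print(ctrl.close_job())"
```

```text
the job is handed in; nothing more can be done
None
```

The whole job was done in the order asked and handed in at about 28 s of the 72 s allowed.

- **Scanner:** I held it pointing straight down about 8 cm over the label for about 1.8 s, then stood it back in its holster. A depth check afterwards showed it upright there. The label position came from one image, so the aim is good to a few millimetres.
- **Plate:** I lowered it gently onto the board with the closed fingers, and it rested at about 0.07 rad.
- **Pin:** I pushed it through the plate's hole into the base and pressed until it hit a hard stop. It is still gripped, and pressing with about 30 N.

The last checks put the plate angle at about 0.00 rad (−0.0015 measured) and the pin tip about 30 mm deep in the base. The side picture shows the scanner in its holster and the bystanders in view where they were. The tin and the bottle are cut off or hidden in that last crop.

One reading disagreed with the description: the fingers closed to about 17 mm on a knob given as 20 mm. The pin still hung straight, and its height in the jaws was as expected when I last measured it before pushing it in. I also measured a sideways force of about 8 N during the final press.

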